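# Cock the impact rig's hammer and load the module carrier

## Task

Get the impact rig ready to fire: draw the sprung blue hammer back by its red side bar until it hooks on the hair-trigger catch, without forcing it hard against the rubber buffer just behind the catch, then ease it onto the catch and let go; it must never snap forward. Then slide the aluminium carrier with the grey module in under the clear guard, keeping off the guard's underside, until it is fully home against the yellow end stop. Leave the hammer cocked and the loose coil, fitting and two circuit boards where they are.

Things in the scene. Friction and masses are not known exactly. Their poses are not given: they have to be found in the camera images.
- rig: Fixed aluminium impact rig, about 250 x 130 mm. Origin: on the table, under the resting hammer's head. Its x axis points from the hammer's pivot to the head, y along the carrier bay towards its open mouth, z up. The bay's floor is the table; it is 98 mm wide (walls at x = +-49 mm), its mouth at y = 70 mm; walls 20 mm high, but 56 mm at y = 22 to 70 mm, where they bear the guard.
- bay_stop (a point): Middle of the foot of the yellow end stop's face (20 mm high, rig y = -55 mm) at the inner end of the bay. The carrier's end must finish touching this face.
- pivot (a point): Point on the hammer's level pivot axis (along rig y), at rig x = -130, y = 0, z = 75 mm. On its +y side (y = 8 to 70 mm, up to 200 mm high) stand the hair-trigger catch, a curved steel scale of 118 mm radius round the pivot, and the catch's red trigger tab, the highest part, at the end away from the head: keep off, about 2 N on the tab fires the hammer.
- hammer (a joint): Hammer angle, rad: 0 at rest (arm level along rig +x), growing as it is drawn up and back over the pivot (pi/2 = upright). Arm 16 mm wide; steel head 28 mm in diameter, 30 mm above the table at rest, too low for the module to pass. A spring pulls it to 0: with gravity about 5 to 8 N at the red bar throughout. The hook is passive: it closes by itself behind the pin as the hammer is drawn past it.
- bar_mid (a point): Grasp point on the hammer's red bar: round, 12 mm in diameter, level, along rig y, sticking out of the arm's -y side from y = -8 to -80 mm. This point is at rig y = -52 mm, 150 mm from the pivot axis (at rest at rig x = 20, z = 75 mm). Nothing stands near it; the bar may turn in the fingers as the hammer swings.
- latch_pin: Steel pin on the hammer, 75 mm from the pivot. The hook's block (black, orange knob) is clamped on the scale so that it catches the pin at an unmeasured hammer angle, 0.65 to 1.25 rad: feel for it. 0.07 rad beyond, the pin meets a sprung buffer: +20 N at the bar per 0.1 rad. Over 40 N on the pin (20 N at the bar), drawing or letting forward, spoils it. Let forward, a hooked hammer stops pulling.
- guard: Clear guard plate with a yellow edge, 116 x 48 x 6 mm, fixed on the rig over the bay, from rig y = 22 to 70 mm; origin: centre of its underside, 56 mm above the table.
- carrier: Loose aluminium plate 80 (x) x 180 (y) x 12 mm, 0.3 to 0.5 kg, flat on the table. Fixed on it: a light grey module (60 x 95 mm, top at 42 mm) on its -y part, and an orange fin to hold it by at its +y end: 12 mm thick in x, y = 55 to 89 mm, top at 75 mm. Origin: centre of its underside. It enters the bay -y end first, axes along the rig's; home, its origin is at rig x = 0 +-9, y = 35 mm.
- coil: Loose bystander: black solenoid coil, 42 mm in diameter, 57 mm high, with a connector block; origin under its centre.
- fitting: Loose bystander: steel hydraulic fitting, 36 mm in diameter, 62 mm high, upright; origin under its centre.
- board_green: Loose bystander: green circuit board 70 x 62 x 5 mm lying flat; origin under its centre.
- board_purple: Loose bystander: purple circuit board 70 x 62 x 5 mm lying flat; origin under its centre.
There are look-alikes about, which are no part of the job. Leave any purple look-alike of the carrier alone.

How it is judged:
On the way:
1. the hammer hangs on its catch, let go, before the carrier goes in (value of joint hammer above 0.55 rad and velocity of joint hammer between -0.1 and 0.1 rad/s and distance between the grasp point and bar_mid above 0.03 m and y of carrier in the frame of rig above 0.1 m), for 0.2 s.
At the end, for the whole second after the job is handed in: The hammer hangs still on its catch (angle above 0.55 rad) and the carrier lies flat and still in the bay, module end first, its end within 5 mm of the end stop, within 13 mm of the bay's middle (value of joint hammer above 0.55 rad and velocity of joint hammer between -0.1 and 0.1 rad/s and y of carrier in the frame of rig between 0.03 and 0.04 m and x of carrier in the frame of rig between -0.013 and 0.013 m and angle between the y axis of carrier and the y axis of rig, either way round below 0.15 rad and angle between carrier's own z axis and vertical below 0.05 rad and height (world z) of carrier below 0.004 m and linear speed of carrier below 0.02 m/s); the robot touches nothing.
It fails at once if the hammer snaps forward (faster than 5 rad/s) (velocity of joint hammer below -5 rad/s).
It fails at once if the hammer's pin is forced against the buffer or the catch with more than 40 N (contact force between latch_pin and anything else above 40 N).
It fails at once if the carrier strikes the guard's underside (over 2 N) (contact force between carrier and guard above 2 N).
It fails at once if a loose bystander is pushed more than 25 mm (distance of any of coil, fitting, board_green, board_purple from where it was at the start of the episode above 0.025 m).
It also fails if it takes over 72 s, if anything falls off the work surface, if the arm or the gripper's body presses on something with over 40 N, if the wrist force passes 120 N, or if a joint passes its speed limit or range.

## Robot

A 7-joint arm with a two-finger parallel gripper is mounted at the origin on the work surface. World frame = base frame: x ahead of the robot, y to its left, z up, the work surface at z = 0. Lengths are in m, angles in rad, forces in N, time in s.
With the tool pointing down it reaches from about 0.425 to 0.925 m from the base axis. Payload 6.8 kg.
Tool frame: the origin (TCP) lies at the very end of the fingers, on their centre line; the grasp point (between the pads) lies 19 mm behind it; z points along the fingers, y is the line along which they close (so a half turn about z gives the same grasp; the last joint's range is limited). The gripper opens to 85 mm and grips with 20 to 120 N. Pads are 22 mm wide; open, the fingers measure 114 mm over their backs; the gripper's body (76 mm by 85 mm) begins 54 mm behind the grasp point. The pads swing forward as they close: fully open they stand 13 mm farther back than shut.
Start: joints at [-1.229, 0.477, 0.022, 1.555, -0.011, 1.109, -0.083], TCP at [0.293, 0.608, 0.231] pointing down, gripper open.
Joint ranges: [-2.96, 2.96], [-0.34, 2.1], [-1.41, 1.46], [0.24, 2.44], [-1.37, 4.51], [0.17, 1.92], [-2.96, 2.96]. Speed limits (rad/s): [2.39, 2.39, 3.14, 3.14, 3.14, 3.14, 3.14].

## Interface

Orientations are given as a rotation vector (axis times angle).
In Python, from bench import get_obs, viewer, r gives the robot as it stands. The module is installed in compiled form; this text tells all that it offers.
- The arm moves only by the tool play_rows, never from a script. Its argument "commands" is a list that holds one entry, the list of rows, each a list of 5 numbers: the gripper's target within -1 to 1 (shut at 1, half-way at 0, fully open at -1), then the shift along the tool's x, y, z scaled (see below), then the turn about the tool's z scaled (see below). A call has 1 to 12 rows; each row is the pose to reach, as a shift and turn from the pose commanded when the call began, along the tool's axes at that moment; what a row does not reach only later rows make up. The controller multiplies each number of a shift by 0.2 m and each number of a turn by pi/2 rad. A row lasts 1/12 s, in which the tool goes at most 41.7 mm and 7.16 degrees, less where a joint would pass 70% of its speed; a pose out of reach is approached as far as the arm can. A call with a number of a shift or a turn outside -1 to 1 is refused whole. A call with a gripper value outside its range is refused whole. The fingers move at their own pace and stop on an object; "grip_force" is the grip in N (left out, the last holds). Time passes only in rows, so rows that repeat a pose let the fingers close. It gives the time, the measured TCP pose, the force, the opening and the grip force at its end, in the units of the state.
- get_obs(): the state, without advancing time (a new reading comes with each control period).
- viewer.grab_frame(name): name is "side" or "top" or "wrist"; returns a dict with "pixels" (384x512x3 uint8, red, green, blue), "fovy" (degrees; the focal length in pixels is half the picture's height over the tangent of half this angle, whatever the lens; pixels are square), "cx", "cy" (the principal point, pixels), "world_to_cam" (4x4, takes a point from world to camera coordinates); the wrist camera has in their place "hand_eye" (4x4, takes a point from camera to tool coordinates, whose origin is the TCP and whose axes are the flange's). Camera axes: x right, y up, looking along -z (the intrinsics and any distortion apply to the point x, -y, -z); pixel columns grow to the right and rows downward; lengths in m; the calibration is good to about 2 mm. A picture is of the moment at which its call begins: read the wrist's pose just before it. There is no depth.
- r.hand_in(): hands the job in; it is judged then, once.
Trained networks look in a picture, given as the dict that the camera call returned (one of the last four; its "shot" number tells which), for a name from the list of things; names that differ only in an ending like _2 or _b are one class to them, and where a whole thing is asked for, a point or a joint stands for the part that bears it (a point fixed in the world has none). Each returns a list of dicts, best first, with "score" (0 to 1); they miss things now and then, are a little off and sometimes report something else, mostly with a low value. They report only what shows in the picture. A call takes as long as a camera call. They do not tell look-alikes from the thing itself.
- viewer.trace(picture, thing): "pixels" (384x512 bool, what is visible of it) and "rect" ([left, top, right, bottom] in pixels, round what is visible of it).
The state is a dict: "clock": time; "joints": joint angles; "qvel": joint speeds; "tau": joint torques, N m; "tcp_pos": TCP position; "orientation": TCP orientation; "contact_force": force on the tool from outside, world axes, zero at the start; "moment": the same for the moment, N m; "grip_width": finger opening in m; "gripper_force": force on a finger pad.
Only numpy, scipy, OpenCV 4.12 (cv2) and the standard library are available. Lean on these libraries where they do the work, as an engineer would, in place of code of your own. Each camera call takes 0.05 s, during which the arm holds its last target. There are 200 camera calls.

## Working session

There is one attempt and no reset: what is moved stays moved. The work goes in short steps, Python scripts to look and compute and a tool call to move; the robot and the scene stay as the last step left them, time stands still between calls to the robot, and variables do not carry over. Pictures are saved under pics/ and viewed, at most 11 in all, crops included, and the job is handed in when it is done.

Besides the shell and the picture viewer there is one more tool, called by a JSON object that holds its "op" and its "data", one argument or row to a line. play_rows: Moves the arm, as the interface text tells. Shifts and turns lie within -1 to 1; 1 stands for 0.2 m of shift or pi/2 rad of turn. Its arguments: {"type":"object","properties":{"commands":{"type":"array","items":{"type":"array","items":{"type":"array","items":{"type":"number","minimum":-1,"maximum":1}}}},"grip_force":{"type":"number"}},"required":["commands"]}

```bash
mkdir -p pics; cat > h.py <<'E'
import numpy as np, cv2, pickle
from scipy.spatial.transform import Rotation as R
from bench import get_obs, viewer, r
def save(n,p,scale=1,crop=None):
    im=p["pixels"][:,:,::-1]
    if crop: im=im[crop[1]:crop[3],crop[0]:crop[2]]
    cv2.imwrite(f"pics/{n}.png",cv2.resize(im,None,fx=scale,fy=scale,interpolation=cv2.INTER_CUBIC))
def W2C(p,o=None):
    if "world_to_cam" in p: return np.array(p["world_to_cam"])
    T=np.eye(4);T[:3,:3]=R.from_rotvec(o["orientation"]).as_matrix();T[:3,3]=o["tcp_pos"]
    return np.linalg.inv(T@np.array(p["hand_eye"]))
def proj(p,X,o=None):
    M=W2C(p,o);f=192/np.tan(np.radians(p["fovy"])/2);X=np.atleast_2d(X)
    c=X@M[:3,:3].T+M[:3,3]
    return np.c_[p["cx"]+f*c[:,0]/-c[:,2],p["cy"]-f*c[:,1]/-c[:,2]]
def back(p,uv,z,o=None):
    M=np.linalg.inv(W2C(p,o));f=192/np.tan(np.radians(p["fovy"])/2);uv=np.atleast_2d(uv)
    d=np.c_[(uv[:,0]-p["cx"])/f,-(uv[:,1]-p["cy"])/f,-np.ones(len(uv))]@M[:3,:3].T
    return M[:3,3]+d*((z-M[2,3])/d[:,2])[:,None]
E
python3 - <<'E'
from h import *
o=get_obs();print(o)
ims=[]
for n in("side","top","wrist"):
    p=viewer.grab_frame(n);print(n,{k:v for k,v in p.items() if k!="pixels"});ims.append(p["pixels"])
    pickle.dump((p,o),open(n+".pkl","wb"))
    if n=="top":
        save("top",p,1.56)
        for t in("rig","carrier","hammer","guard","bar_mid","coil","fitting","board_green","board_purple"):
            for d in viewer.trace(p,t):
                ys,xs=np.nonzero(d["pixels"]);print(t,round(d["score"],2),d["rect"],len(xs),back(p,[xs.mean(),ys.mean()],0.0)[0].round(3) if len(xs) else "")
    if n=="side": save("side",p,1.56)
E
```

```text
{'clock': 0.0, 'joints': array([-1.22910541,  0.47781005,  0.02234331,  1.55643343, -0.01151422,
        1.10929994, -0.08309109]), 'qvel': array([-1.28944325e-03,  1.00895757e-03,  2.36168781e-03,  1.68911152e-03,
        3.94107836e-04,  1.97777052e-04, -2.95475629e-05]), 'tau': array([ 3.90906862e-04, -5.96460021e+01,  1.60711806e+00, -2.81187093e+01,
        1.23823987e-02,  9.39129386e-03, -5.67957159e-06]), 'tcp_pos': array([0.29323171, 0.60733188, 0.23032672]), 'orientation': array([-7.00493105e-01, -3.06220861e+00,  2.82780964e-03]), 'contact_force': array([-0.46199632,  0.40072371,  0.19802672]), 'moment': array([ 0.01200474, -0.00786678, -0.06418679]), 'gripper_force': 0.0, 'grip_width': 0.08535233740048996}
side {'fovy': 53.135017177924354, 'cx': 258.6800983328463, 'cy': 194.4457950675334, 'world_to_cam': array([[ 0.98720162, -0.15881108, -0.01456036, -0.52808037],
       [ 0.10415036,  0.57288145,  0.81299418, -0.12509233],
       [-0.12077112, -0.80410564,  0.58208973, -1.04421647],
       [ 0.        ,  0.        ,  0.        ,  1.        ]]), 'shot': 1}
top {'fovy': 50
[... 930 characters left out ...]
322.7, 263.1] 3243 [ 0.5   -0.117  0.   ]
fitting 0.45 [374.2, 229.7, 391.2, 239.2] 142 [ 0.418 -0.381  0.   ]
board_green 0.7 [193.8, 108.3, 217.6, 130.7] 455 [0.775 0.148 0.   ]
board_purple 0.73 [145.0, 122.3, 167.2, 146.3] 476 [0.745 0.291 0.   ]
wrist {'fovy': 66.6264389375488, 'cx': 260.22052217652316, 'cy': 191.66532129132466, 'hand_eye': array([[ 3.51732443e-04,  9.50704759e-01,  3.10097304e-01,
         7.89450042e-02],
       [ 9.99999773e-01, -1.56297283e-04, -6.55084030e-04,
         4.98690943e-04],
       [-5.74324138e-04,  3.10097464e-01, -9.50704598e-01,
        -1.41520113e-01],
       [ 0.00000000e+00,  0.00000000e+00,  0.00000000e+00,
         1.00000000e+00]]), 'shot': 3}
```

View pics/top.png

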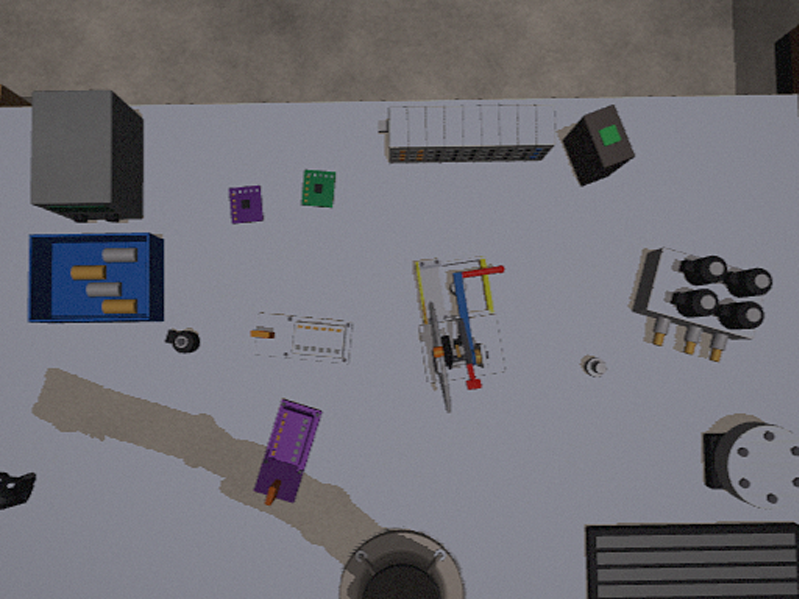

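View pics/side.png

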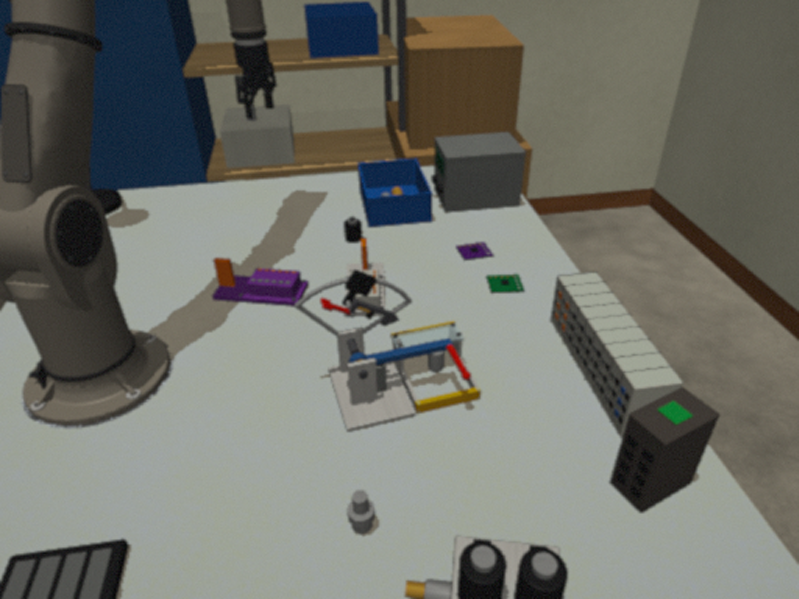

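Aluminium carrier is at (300,338) in the 800‑px top view with its fin on the left. The purple look‑alike at (290,450) is not wanted. The rig is at (460,330) with the red bar at (487,270), and the red trigger tab at (473,378) is to be avoided. I'll check with a crop.

```bash
python3 - <<'E'
from h import *
p,o=pickle.load(open("top.pkl","rb"));save("c1",p,4.4,(150,150,330,270))
E
```

```text
(no output)
```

View pics/c1.png

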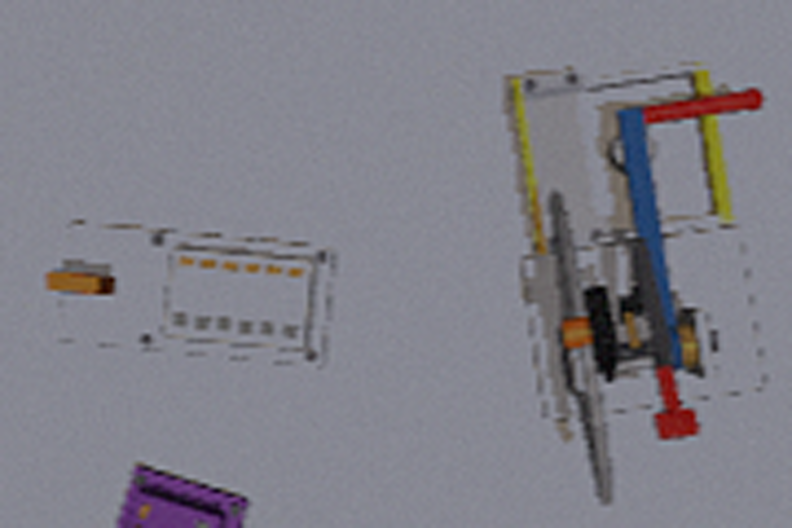

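```bash
cat > fit.py <<'E'
from h import *
from scipy.optimize import least_squares
def fit(p,o,M,uv,x0):
    M=np.array(M,float)/1000;uv=np.array(uv,float)
    def tr(q):
        c,s=np.cos(q[2]),np.sin(q[2]);return np.c_[q[0]+c*M[:,0]-s*M[:,1],q[1]+s*M[:,0]+c*M[:,1],M[:,2]]
    s=least_squares(lambda q:(proj(p,tr(q),o)-uv).ravel(),x0,loss="soft_l1")
    return s.x,(proj(p,tr(s.x),o)-uv).round(1)
E
python3 - <<'E'
from fit import *
p,o=pickle.load(open("top.pkl","rb"))
c=lambda L:np.array(L)/4.4+[150,150]-0.4
print(fit(p,o,[[20,-80,75],[20,-8,75],[58,70,62],[-58,70,62],[49,-55,20],[-49,-55,20]],c([[760,98],[640,116],[514,80],[541,250],[697,72],[722,220]]),[.55,-.12,.1]))
print(fit(p,o,[[40,90,12],[40,-90,12],[-40,-90,12],[-40,90,12],[0,89,75],[0,55,75]],c([[70,222],[332,250],[322,362],[58,340],[46,281],[102,285]]),[.48,.18,-.1]))
E
```

```text
(array([ 0.57219061, -0.11636077,  0.12988933]), array([[-1.2,  0.5],
       [ 1. ,  0. ],
       [ 0.4, -0.4],
       [ 0.2,  0.8],
       [ 0. ,  0. ],
       [-0.6, -1.1]]))
(array([ 0.48318225,  0.17739237, -0.10798347]), array([[ 0.1,  0.1],
       [ 0.5, -0.7],
       [ 0.2,  0.6],
       [ 0. , -0. ],
       [-0. , -0.1],
       [-0.8,  0.1]]))
```

{"op": "play_rows", "data": {
  "commands": [
    [[-1, -1, -1, -0.35, 0.63], [-1, -1, -1, -0.35, 0.63], [-1, -1, -1, -0.35, 0.63], [-1, -1, -1, -0.35, 0.63], [-1, -1, -1, -0.35, 0.63], [-1, -1, -1, -0.35, 0.63], [-1, -1, -1, -0.35, 0.63], [-1, -1, -1, -0.35, 0.63], [-1, -1, -1, -0.35, 0.63]]
  ]
}}

```text
clock: 1.35
tcp_pos: [0.3882, 0.3386, 0.3026]
orientation: [-2.082, -2.353, -0.004]
contact_force: [-1.3, 1.0, -0.6]
grip_width: 0.0853
gripper_force: 0.0
```

```bash
cat >> h.py <<'E'
def go(t,yaw=None):
    o=get_obs();Rm=R.from_rotvec(o["orientation"]).as_matrix();d=Rm.T@(np.array(t)-o["tcp_pos"])
    y=np.arctan2(Rm[1,1],Rm[0,1]);s="" if yaw is None else round(float(-(yaw-y)/(np.pi/2)),3)
    print("t",round(o["clock"],2),"tcp",o["tcp_pos"].round(4),"yaw",round(float(y),3),"F",o["contact_force"].round(1),"need",(d/.2).round(3),"turn",s)
E
python3 -c "
from h import *
go([.599,-.165,.2],.13)"
```

```text
t 1.35 tcp [0.3882 0.3386 0.3026] yaw 0.122 F [-1.3  1.  -0.6] need [-2.629  0.739  0.509] turn -0.005
```

{"op": "play_rows", "data": {
  "commands": [
    [[-1, -1, 0.28, 0, 0], [-1, -1, 0.28, 0, 0], [-1, -1, 0.28, 0, 0], [-1, -1, 0.28, 0, 0], [-1, -1, 0.28, 0, 0], [-1, -1, 0.28, 0, 0]]
  ]
}}

```text
clock: 1.85
tcp_pos: [0.4709, 0.1427, 0.3016]
orientation: [2.076, 2.354, -0.001]
contact_force: [0.7, -0.1, -0.0]
grip_width: 0.0855
gripper_force: 0.0
```

{"op": "play_rows", "data": {
  "commands": [
    [[-1, -1, 0.28, 0, 0], [-1, -1, 0.28, 0, 0], [-1, -1, 0.28, 0, 0], [-1, -1, 0.28, 0, 0], [-1, -1, 0.28, 0, 0], [-1, -1, 0.28, 0, 0]]
  ]
}}

```text
clock: 2.35
tcp_pos: [0.5519, -0.0486, 0.3015]
orientation: [2.074, 2.354, -0.003]
contact_force: [-1.0, -0.4, 0.7]
grip_width: 0.0851
gripper_force: 0.0
```

{"op": "play_rows", "data": {
  "commands": [
    [[-1, -0.63, 0.18, 0.1, 0], [-1, -0.63, 0.18, 0.1, 0], [-1, -0.63, 0.18, 0.1, 0], [-1, -0.63, 0.18, 0.1, 0], [-1, -0.63, 0.18, 0.1, 0]]
  ]
}}

```text
clock: 2.77
tcp_pos: [0.6026, -0.1636, 0.2799]
orientation: [-2.071, -2.362, 0.004]
contact_force: [-1.0, 1.1, -0.5]
grip_width: 0.0858
gripper_force: 0.0
```

```bash
python3 -c "
from h import *
go([.599,-.165,.2],.13)
o=get_obs();p=viewer.grab_frame('wrist');save('w1',p,1.56);pickle.dump((p,o),open('w1.pkl','wb'))"
```

```text
t 2.77 tcp [ 0.6026 -0.1636  0.2799] yaw 0.131 F [-1.   1.1 -0.5] need [-0.004 -0.018  0.399] turn 0.0
```

View pics/w1.png

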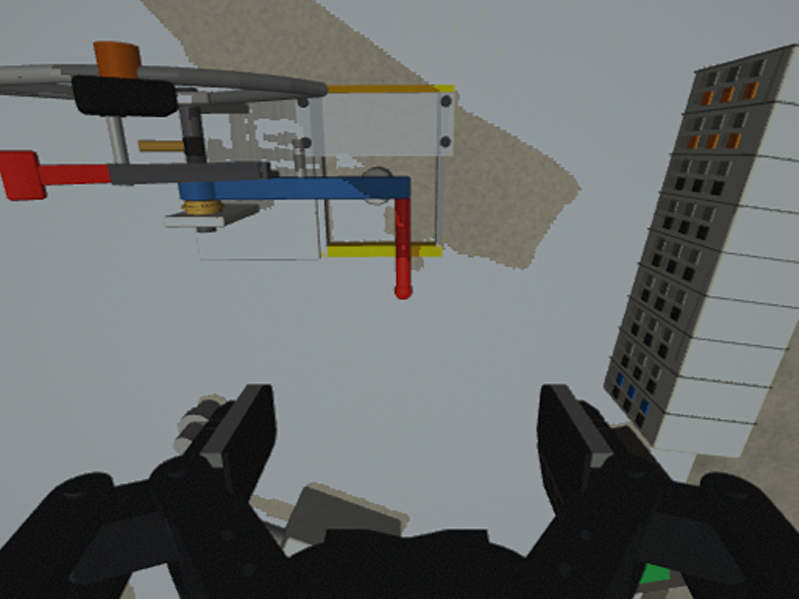

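```bash
python3 - <<'E'
from fit import *
p,o=pickle.load(open("w1.pkl","rb"))
c=lambda L:np.array(L)/1.56-0.3
q,res=fit(p,o,[[20,-80,75],[20,-8,75],[58,70,62],[49,-55,20],[-49,-55,20]],c([[403.5,298],[404,200],[455,86],[441,246],[328,247]]),[.57,-.116,.13]);print(q,res)
E
```

```text
[ 0.57450226 -0.1141651   0.14383037] [[ 1.1 -3.9]
 [-0.  -0.2]
 [ 0.2  0.4]
 [-2.2  0.3]
 [-0.1  0.6]]
```

{"op": "play_rows", "data": {
  "commands": [
    [[-1, -0.01, -0.01, 0.6, 0], [-1, -0.01, -0.01, 0.6, 0], [-1, -0.01, -0.01, 0.6, 0], [-1, -0.01, -0.01, 0.6, 0], [-1, -0.01, -0.01, 0.6, 0]]
  ]
}}

```text
clock: 3.23
tcp_pos: [0.5999, -0.1606, 0.1603]
orientation: [-2.064, -2.364, 0.002]
contact_force: [0.9, 0.5, -0.1]
grip_width: 0.0851
gripper_force: 0.0
```

```bash
python3 - <<'E'
from h import *
go([.600,-.166,.057],.135)
o=get_obs();p=viewer.grab_frame('wrist');save('w2',p,1.2);pickle.dump((p,o),open('w2.pkl','wb'))
for d in viewer.trace(p,"bar_mid")[:2]:print(d["score"],d["rect"])
print(proj(p,[[.57+.02+.007,0,0]],o))
im=p["pixels"].astype(int);m=(im[...,0]>110)&(im[...,1]<60)&(im[...,2]<60)
ys,xs=np.nonzero(m&(np.arange(512)>150)[None])
for y in range(ys.min(),ys.max()+1,12):
  s=xs[ys==y]
  if len(s):print(y,s.min(),s.max(),back(p,[[s.mean(),y]],.075,o)[0].round(4))
E
```

```text
t 3.23 tcp [ 0.5999 -0.1606  0.1603] yaw 0.135 F [ 0.9  0.5 -0.1] need [-0.028 -0.001  0.517] turn 0.0
0.91 [43.6, 87.9, 268.5, 239.6]
[[280.83686966   3.51072862]]
201 256 256 [ 0.5973 -0.1631  0.075 ]
213 254 265 [ 0.6012 -0.1734  0.075 ]
225 254 265 [ 0.603  -0.1842  0.075 ]
237 255 264 [ 0.6045 -0.1953  0.075 ]
```

View pics/w2.png

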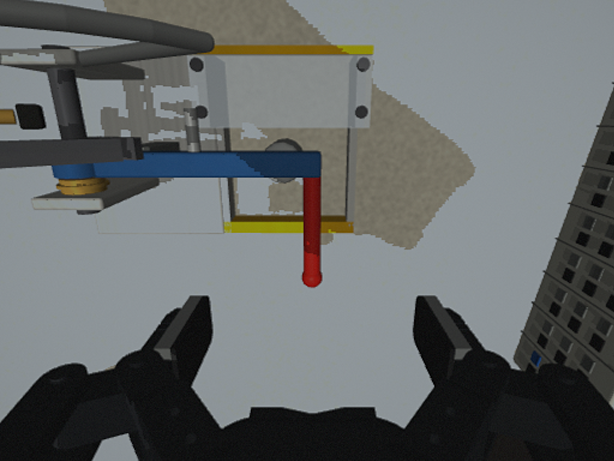

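{"op": "play_rows", "data": {
  "commands": [
    [[-1, -0.045, 0.0, 0.51, 0], [-1, -0.045, 0.0, 0.51, 0], [-1, -0.045, 0.0, 0.51, 0], [-1, -0.045, 0.0, 0.51, 0]]
  ]
}}

```text
clock: 3.67
tcp_pos: [0.6009, -0.1716, 0.0578]
orientation: [-2.068, -2.361, 0.002]
contact_force: [-0.3, -0.4, -0.1]
grip_width: 0.0854
gripper_force: 0.0
```

{"op": "play_rows", "data": {
  "commands": [
    [[1, 0, 0, 0, 0], [1, 0, 0, 0, 0], [1, 0, 0, 0, 0], [1, 0, 0, 0, 0], [1, 0, 0, 0, 0], [1, 0, 0, 0, 0], [1, 0, 0, 0, 0], [1, 0, 0, 0, 0]]
  ],
  "grip_force": 50
}}

```text
clock: 4.33
tcp_pos: [0.6007, -0.1726, 0.0599]
orientation: [-2.07, -2.361, 0.001]
contact_force: [-4.6, 0.2, 7.1]
grip_width: 0.0099
gripper_force: 48.7
```

```bash
python3 -c "
from h import *
go([.600,-.170,.057],.14);o=get_obs();print(o['grip_width'],o['gripper_force'])
b=0
for t in np.arange(0,1.42,.05):print(round(t,2),'y',round(-.75*(1-np.cos(t)),3),'z',round(-.75*np.sin(t),3))"
```

```text
t 4.33 tcp [ 0.6007 -0.1726  0.0599] yaw 0.131 F [-4.6  0.2  7.1] need [ 0.013 -0.002  0.014] turn -0.006
0.009949318446802385 48.731247782707214
0.0 y -0.0 z -0.0
0.05 y -0.001 z -0.037
0.1 y -0.004 z -0.075
0.15 y -0.008 z -0.112
0.2 y -0.015 z -0.149
0.25 y -0.023 z -0.186
0.3 y -0.033 z -0.222
0.35 y -0.045 z -0.257
0.4 y -0.059 z -0.292
0.45 y -0.075 z -0.326
0.5 y -0.092 z -0.36
0.55 y -0.111 z -0.392
0.6 y -0.131 z -0.423
0.65 y -0.153 z -0.454
0.7 y -0.176 z -0.483
0.75 y -0.201 z -0.511
0.8 y -0.227 z -0.538
0.85 y -0.255 z -0.563
0.9 y -0.284 z -0.587
0.95 y -0.314 z -0.61
1.0 y -0.345 z -0.631
1.05 y -0.377 z -0.651
1.1 y -0.41 z -0.668
1.15 y -0.444 z -0.685
1.2 y -0.478 z -0.699
1.25 y -0.514 z -0.712
1.3 y -0.549 z -0.723
1.35 y -0.586 z -0.732
1.4 y -0.623 z -0.739
```

{"op": "play_rows", "data": {
  "commands": [
    [[1, 0, -0.001, -0.037, 0], [1, 0, -0.004, -0.075, 0], [1, 0, -0.008, -0.112, 0], [1, 0, -0.015, -0.149, 0], [1, 0, -0.023, -0.186, 0], [1, 0, -0.033, -0.222, 0], [1, 0, -0.045, -0.257, 0], [1, 0, -0.059, -0.292, 0], [1, 0, -0.059, -0.292, 0], [1, 0, -0.059, -0.292, 0]]
  ]
}}

```text
clock: 5.17
tcp_pos: [0.5903, -0.1739, 0.1182]
orientation: [2.07, 2.362, 0.001]
contact_force: [1.2, -1.6, -6.3]
grip_width: 0.0101
gripper_force: 48.9
```

```bash
cat >> h.py <<'E'
P0=np.array([.6007,-.1726,.0599])
def st():
    o=get_obs();d=o["tcp_pos"]-P0;a=.135;x=d[0]*np.cos(a)+d[1]*np.sin(a);th=np.arctan2(d[2],.15+x)
    f=o["contact_force"];fx=f[0]*np.cos(a)+f[1]*np.sin(a)
    print("t",round(o["clock"],2),"th",th.round(3),"rad",np.hypot(d[2],.15+x).round(4),"tang",(-fx*np.sin(th)+f[2]*np.cos(th)).round(1),"radial",(fx*np.cos(th)+f[2]*np.sin(th)).round(1),"f",f.round(1),"w",round(o["grip_width"],4))
E
python3 -c "
from h import *
st()"
```

```text
t 5.17 th 0.396 rad 0.1512 tang -6.2 radial -1.6 f [ 1.2 -1.6 -6.3] w 0.0101
```

{"op": "play_rows", "data": {
  "commands": [
    [[1, 0, -0.016, -0.034, 0], [1, 0, -0.033, -0.068, 0], [1, 0, -0.052, -0.1, 0], [1, 0, -0.072, -0.131, 0], [1, 0, -0.094, -0.162, 0], [1, 0, -0.094, -0.162, 0], [1, 0, -0.094, -0.162, 0]]
  ]
}}

```text
clock: 5.75
tcp_pos: [0.573, -0.1763, 0.1515]
orientation: [2.068, 2.361, 0.004]
contact_force: [6.3, 0.6, -3.0]
grip_width: 0.0097
gripper_force: 49.1
```

```bash
python3 -c "
from h import *
st()"
```

```text
t 5.75 th 0.644 rad 0.1526 tang -6.2 radial 3.3 f [ 6.3  0.6 -3. ] w 0.0097
```

{"op": "play_rows", "data": {
  "commands": [
    [[1, 0, -0.011, -0.015, 0], [1, 0, -0.023, -0.029, 0], [1, 0, -0.035, -0.043, 0], [1, 0, -0.035, -0.043, 0], [1, 0, -0.035, -0.043, 0]]
  ]
}}

```text
clock: 6.17
tcp_pos: [0.5667, -0.1772, 0.1601]
orientation: [2.067, 2.36, 0.005]
contact_force: [7.8, 0.2, -2.6]
grip_width: 0.0099
gripper_force: 48.9
```

```bash
python3 -c "
from h import *
st()"
```

```text
t 6.17 th 0.714 rad 0.1531 tang -7.0 radial 4.1 f [ 7.8  0.2 -2.6] w 0.0099
```

{"op": "play_rows", "data": {
  "commands": [
    [[1, 0, -0.013, -0.012, 0], [1, 0, -0.027, -0.025, 0], [1, 0, -0.027, -0.025, 0], [1, 0, -0.027, -0.025, 0]]
  ]
}}

```text
clock: 6.5
tcp_pos: [0.5623, -0.1778, 0.1656]
orientation: [2.066, 2.36, 0.006]
contact_force: [8.1, 1.2, 0.6]
grip_width: 0.0098
gripper_force: 48.9
```

```bash
python3 -c "
from h import *
st()"
```

```text
t 6.5 th 0.76 rad 0.1534 tang -5.2 radial 6.4 f [8.1 1.2 0.6] w 0.0098
```

{"op": "play_rows", "data": {
  "commands": [
    [[1, 0, -0.014, -0.012, 0], [1, 0, -0.028, -0.024, 0], [1, 0, -0.028, -0.024, 0], [1, 0, -0.028, -0.024, 0]]
  ]
}}

```text
clock: 6.83
tcp_pos: [0.5576, -0.1784, 0.1707]
orientation: [2.065, 2.359, 0.008]
contact_force: [9.9, 1.3, -0.5]
grip_width: 0.0101
gripper_force: 49.0
```

```bash
python3 -c "
from h import *
st()"
```

```text
t 6.83 th 0.805 rad 0.1536 tang -7.6 radial 6.5 f [ 9.9  1.3 -0.5] w 0.0101
```

{"op": "play_rows", "data": {
  "commands": [
    [[1, 0, -0.011, -0.016, 0], [1, 0, -0.021, -0.033, 0], [1, 0, -0.021, -0.033, 0], [1, 0, -0.021, -0.033, 0]]
  ]
}}

```text
clock: 7.17
tcp_pos: [0.5519, -0.1792, 0.1766]
orientation: [2.067, 2.36, 0.005]
contact_force: [7.8, 0.4, -2.5]
grip_width: 0.0095
gripper_force: 49.0
```

```bash
python3 -c "
from h import *
st()"
```

```text
t 7.17 th 0.859 rad 0.1541 tang -7.5 radial 3.2 f [ 7.8  0.4 -2.5] w 0.0095
```

{"op": "play_rows", "data": {
  "commands": [
    [[1, 0, -0.013, -0.015, 0], [1, 0, -0.026, -0.03, 0], [1, 0, -0.026, -0.03, 0], [1, 0, -0.026, -0.03, 0]]
  ]
}}

```text
clock: 7.5
tcp_pos: [0.5458, -0.18, 0.1822]
orientation: [2.068, 2.361, 0.003]
contact_force: [6.5, 0.1, -2.0]
grip_width: 0.0099
gripper_force: 49.0
```

```bash
python3 -c "
from h import *
st()"
```

```text
t 7.5 th 0.912 rad 0.1546 tang -6.3 radial 2.4 f [ 6.5  0.1 -2. ] w 0.0099
```

{"op": "play_rows", "data": {
  "commands": [
    [[1, 0, -0.014, -0.012, 0], [1, 0, -0.029, -0.025, 0], [1, 0, -0.029, -0.025, 0], [1, 0, -0.029, -0.025, 0]]
  ]
}}

```text
clock: 7.83
tcp_pos: [0.5399, -0.1808, 0.1872]
orientation: [2.069, 2.361, 0.003]
contact_force: [6.4, 0.6, -2.5]
grip_width: 0.01
gripper_force: 48.9
```

```bash
python3 -c "
from h import *
st()"
```

```text
t 7.83 th 0.962 rad 0.1551 tang -6.7 radial 1.6 f [ 6.4  0.6 -2.5] w 0.01
```

{"op": "play_rows", "data": {
  "commands": [
    [[1, 0, -0.015, -0.012, 0], [1, 0, -0.03, -0.023, 0], [1, 0, -0.03, -0.023, 0], [1, 0, -0.03, -0.023, 0]]
  ]
}}

```text
clock: 8.17
tcp_pos: [0.5339, -0.1816, 0.1915]
orientation: [2.069, 2.361, 0.003]
contact_force: [6.7, 0.0, -2.6]
grip_width: 0.0103
gripper_force: 48.9
```

```bash
python3 -c "
from h import *
st()"
```

```text
t 8.17 th 1.01 rad 0.1553 tang -7.0 radial 1.4 f [ 6.7  0.  -2.6] w 0.0103
```

{"op": "play_rows", "data": {
  "commands": [
    [[1, 0, -0.016, -0.01, 0], [1, 0, -0.033, -0.02, 0], [1, 0, -0.033, -0.02, 0], [1, 0, -0.033, -0.02, 0]]
  ]
}}

```text
clock: 8.5
tcp_pos: [0.5277, -0.1824, 0.1958]
orientation: [2.068, 2.36, 0.004]
contact_force: [7.1, -0.9, -2.2]
grip_width: 0.0102
gripper_force: 48.8
```

```bash
python3 -c "
from h import *
st()"
```

```text
t 8.5 th 1.059 rad 0.1558 tang -7.1 radial 1.5 f [ 7.1 -0.9 -2.2] w 0.0102
```

{"op": "play_rows", "data": {
  "commands": [
    [[1, 0, -0.017, -0.009, 0], [1, 0, -0.034, -0.018, 0], [1, 0, -0.034, -0.018, 0], [1, 0, -0.034, -0.018, 0]]
  ]
}}

```text
clock: 8.83
tcp_pos: [0.5217, -0.1833, 0.1995]
orientation: [2.067, 2.36, 0.005]
contact_force: [8.6, -0.5, -2.6]
grip_width: 0.01
gripper_force: 48.9
```

```bash
python3 -c "
from h import *
st()"
```

```text
t 8.83 th 1.105 rad 0.1563 tang -8.7 radial 1.5 f [ 8.6 -0.5 -2.6] w 0.01
```

{"op": "play_rows", "data": {
  "commands": [
    [[1, 0, -0.01, -0.005, 0], [1, 0, -0.02, -0.01, 0], [1, 0, -0.02, -0.01, 0], [1, 0, -0.02, -0.01, 0]]
  ]
}}

```text
clock: 9.17
tcp_pos: [0.5184, -0.1837, 0.2012]
orientation: [2.066, 2.359, 0.005]
contact_force: [12.0, -1.1, -8.5]
grip_width: 0.0096
gripper_force: 48.8
```

```bash
python3 -c "
from h import *
st()"
```

```text
t 9.17 th 1.128 rad 0.1564 tang -14.3 radial -2.7 f [12.  -1.1 -8.5] w 0.0096
```

{"op": "play_rows", "data": {
  "commands": [
    [[1, 0, 0.01, 0.005, 0], [1, 0, 0.02, 0.01, 0], [1, 0, 0.03, 0.015, 0], [1, 0, 0.04, 0.02, 0], [1, 0, 0.04, 0.02, 0], [1, 0, 0.04, 0.02, 0]]
  ]
}}

```text
clock: 9.67
tcp_pos: [0.5253, -0.1828, 0.1975]
orientation: [2.068, 2.361, 0.004]
contact_force: [6.3, -0.0, 0.9]
grip_width: 0.0097
gripper_force: 49.6
```

```bash
python3 -c "
from h import *
st()"
```

```text
t 9.67 th 1.078 rad 0.1561 tang -5.1 radial 3.7 f [ 6.3 -0.   0.9] w 0.0097
```

{"op": "play_rows", "data": {
  "commands": [
    [[1, 0, 0.01, 0.006, 0], [1, 0, 0.018, 0.01, 0], [1, 0, 0.018, 0.01, 0], [1, 0, 0.018, 0.01, 0]]
  ]
}}

```text
clock: 10.0
tcp_pos: [0.5285, -0.1824, 0.1955]
orientation: [2.068, 2.361, 0.003]
contact_force: [5.8, 0.6, 0.8]
grip_width: 0.0099
gripper_force: 49.7
```

```bash
python3 -c "
from h import *
st()"
```

```text
t 10.0 th 1.053 rad 0.156 tang -4.7 radial 3.5 f [5.8 0.6 0.8] w 0.0099
```

{"op": "play_rows", "data": {
  "commands": [
    [[1, 0, 0.01, 0.005, 0], [1, 0, 0.018, 0.01, 0], [1, 0, 0.018, 0.01, 0], [1, 0, 0.018, 0.01, 0]]
  ]
}}

```text
clock: 10.33
tcp_pos: [0.5318, -0.1819, 0.1934]
orientation: [2.069, 2.361, 0.003]
contact_force: [5.4, 1.0, 1.4]
grip_width: 0.0097
gripper_force: 49.7
```

```bash
python3 -c "
from h import *
st()"
```

```text
t 10.33 th 1.028 rad 0.1559 tang -4.0 radial 4.0 f [5.4 1.  1.4] w 0.0097
```

{"op": "play_rows", "data": {
  "commands": [
    [[1, 0, 0.006, 0.003, 0], [1, 0, 0.012, 0.007, 0], [1, 0, 0.012, 0.007, 0], [1, 0, 0.012, 0.007, 0]]
  ]
}}

```text
clock: 10.67
tcp_pos: [0.534, -0.1818, 0.1916]
orientation: [2.069, 2.361, 0.002]
contact_force: [5.5, 0.3, 0.5]
grip_width: 0.0098
gripper_force: 50.3
```

```bash
python3 -c "
from h import *
st()"
```

```text
t 10.67 th 1.01 rad 0.1555 tang -4.4 radial 3.3 f [5.5 0.3 0.5] w 0.0098
```

{"op": "play_rows", "data": {
  "commands": [
    [[1, 0, 0.006, 0.003, 0], [1, 0, 0.012, 0.008, 0], [1, 0, 0.012, 0.008, 0], [1, 0, 0.012, 0.008, 0]]
  ]
}}

```text
clock: 11.0
tcp_pos: [0.5353, -0.1817, 0.1906]
orientation: [2.071, 2.362, 0.001]
contact_force: [-0.4, 1.0, 11.7]
grip_width: 0.0098
gripper_force: 51.4
```

```bash
python3 -c "
from h import *
st()"
```

```text
t 11.0 th 1.0 rad 0.1554 tang 6.5 radial 9.7 f [-0.4  1.  11.7] w 0.0098
```

{"op": "play_rows", "data": {
  "commands": [
    [[1, 0, -0.002, -0.008, 0], [1, 0, -0.002, -0.008, 0], [1, 0, -0.002, -0.008, 0]]
  ]
}}

```text
clock: 11.25
tcp_pos: [0.5347, -0.1817, 0.1912]
orientation: [2.071, 2.362, -0.0]
contact_force: [1.0, -1.2, 3.5]
grip_width: 0.0096
gripper_force: 50.7
```

```bash
python3 -c "
from h import *
st()"
```

```text
t 11.25 th 1.005 rad 0.1555 tang 1.2 radial 3.4 f [ 1.  -1.2  3.5] w 0.0096
```

{"op": "play_rows", "data": {
  "commands": [
    [[0.6, 0, 0, 0, 0], [0.6, 0, 0, 0, 0], [0.3, 0, 0, 0, 0], [0, 0, 0, 0, 0], [-0.5, 0, 0, 0, 0], [-1, 0, 0, 0, 0], [-1, 0, 0, 0, 0], [-1, 0, 0, 0, 0]]
  ]
}}

```text
clock: 11.92
tcp_pos: [0.5347, -0.1813, 0.1909]
orientation: [-2.071, -2.362, 0.0]
contact_force: [0.4, -0.1, 0.3]
grip_width: 0.0853
gripper_force: 0.0
```

```bash
python3 -c "
from h import *
st()
p=viewer.grab_frame('side');save('s2',p,3,(180,130,330,290))
go(P0,.135)"
```

```text
t 11.92 th 1.004 rad 0.1553 tang -0.1 radial 0.5 f [ 0.4 -0.1  0.3] w 0.0853
t 11.97 tcp [ 0.5347 -0.1813  0.1909] yaw 0.131 F [-0.1 -1.1  0.7] need [-0.     0.333  0.655] turn -0.002
```

View pics/s2.png

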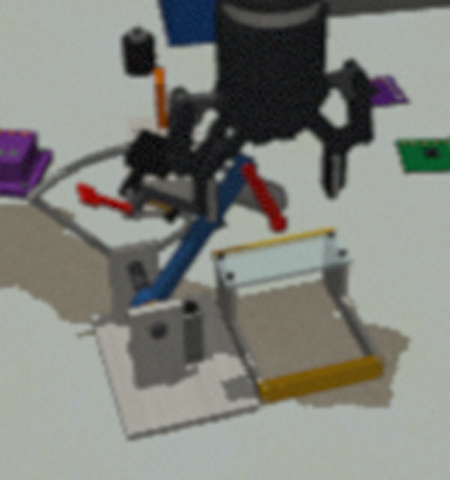

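{"op": "play_rows", "data": {
  "commands": [
    [[-1, 0, 0, -0.65, 0], [-1, 0, 0, -0.65, 0], [-1, 0, 0, -0.65, 0], [-1, 0, 0, -0.65, 0]]
  ]
}}

```text
clock: 12.3
tcp_pos: [0.5377, -0.1832, 0.3283]
orientation: [2.066, 2.354, 0.01]
contact_force: [0.8, -1.2, 1.0]
grip_width: 0.0855
gripper_force: 0.0
```

{"op": "play_rows", "data": {
  "commands": [
    [[-1, 1, 0, 0, 0], [-1, 1, 0, 0, 0], [-1, 1, 0, 0, 0], [-1, 1, 0, 0, 0], [-1, 1, 0, 0, 0], [-1, 1, 0, 0, 0]]
  ]
}}

```text
clock: 12.8
tcp_pos: [0.5076, 0.0252, 0.3205]
orientation: [-2.056, -2.372, -0.003]
contact_force: [0.4, 0.0, -0.4]
grip_width: 0.0853
gripper_force: 0.0
```

{"op": "play_rows", "data": {
  "commands": [
    [[-1, 1, 0.06, 0.4, 0.15], [-1, 1, 0.06, 0.4, 0.15], [-1, 1, 0.06, 0.4, 0.15], [-1, 1, 0.06, 0.4, 0.15], [-1, 1, 0.06, 0.4, 0.15], [-1, 1, 0.06, 0.4, 0.15]]
  ]
}}

```text
clock: 13.3
tcp_pos: [0.4916, 0.2235, 0.2382]
orientation: [-2.323, -2.111, 0.003]
contact_force: [-0.6, 1.1, 0.6]
grip_width: 0.0851
gripper_force: 0.0
```

```bash
python3 - <<'E'
from h import *
go([.491,.253,.2],-.108)
o=get_obs();p=viewer.grab_frame('wrist');save('w3',p,1.2);pickle.dump((p,o),open('w3.pkl','wb'))
im=p["pixels"].astype(int)
M=np.array([[.483+.108*y/1000+.994*x/1000,.177+.994*y/1000-.108*x/1000,z/1000] for x,y,z in[(0,55,75),(0,89,75),(40,90,12),(-40,90,12)]])
print((proj(p,M,o)*1.2).round(0))
E
```

```text
t 13.3 tcp [0.4916 0.2235 0.2382] yaw -0.096 F [-0.6  1.1  0.6] need [ 0.147 -0.016  0.191] turn 0.008
[[308. 201.]
 [308. 162.]
 [348. 154.]
 [270. 153.]]
```

View pics/w3.png

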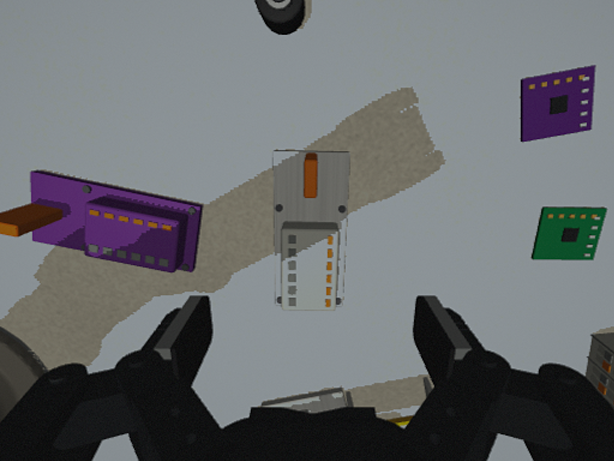

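{"op": "play_rows", "data": {
  "commands": [
    [[-1, 0.16, -0.008, 0.5, 0.008], [-1, 0.16, -0.008, 0.5, 0.008], [-1, 0.16, -0.008, 0.5, 0.008], [-1, 0.16, -0.008, 0.98, 0.008], [-1, 0.16, -0.008, 0.98, 0.008], [-1, 0.16, -0.008, 0.98, 0.008], [-1, 0.16, -0.008, 0.98, 0.008]]
  ]
}}

```text
clock: 13.93
tcp_pos: [0.4941, 0.2465, 0.0422]
orientation: [-2.348, -2.087, 0.011]
contact_force: [0.2, -0.1, 0.6]
grip_width: 0.0854
gripper_force: 0.0
```

{"op": "play_rows", "data": {
  "commands": [
    [[1, 0, 0, 0, 0], [1, 0, 0, 0, 0], [1, 0, 0, 0, 0], [1, 0, 0, 0, 0], [1, 0, 0, 0, 0], [1, 0, 0, 0, 0], [1, 0, 0, 0, 0], [1, 0, 0, 0, 0]]
  ],
  "grip_force": 60
}}

```text
clock: 14.6
tcp_pos: [0.4961, 0.2494, 0.046]
orientation: [-2.346, -2.088, -0.002]
contact_force: [-2.6, -0.4, 8.4]
grip_width: 0.0109
gripper_force: 59.5
```

```bash
python3 - <<'E'
from h import *
q=np.array([.573,-.115,.135]);c,s=np.cos(q[2]),np.sin(q[2])
rw=lambda x,y,z:[q[0]+c*x-s*y,q[1]+s*x+c*y,z]
for y in(300,200,113):go(rw(0,y/1000,.045),q[2])
print(get_obs()["grip_width"])
E
```

```text
t 14.6 tcp [0.4961 0.2494 0.046 ] yaw -0.116 F [-2.6 -0.4  8.4] need [-0.312  0.22   0.004] turn -0.16
t 14.6 tcp [0.4961 0.2494 0.046 ] yaw -0.116 F [-2.6 -0.4  8.4] need [-0.796  0.345  0.004] turn -0.16
t 14.6 tcp [0.4961 0.2494 0.046 ] yaw -0.116 F [-2.6 -0.4  8.4] need [-1.218  0.453  0.004] turn -0.16
0.010924297047731565
```

{"op": "play_rows", "data": {
  "commands": [
    [[0, 0, 0, 0, 0], [0, 0, 0, 0, 0], [0, 0.05, 0, 0.02, 0], [0, 0.05, 0, 0.02, 0], [0, 0.05, 0, 0.02, 0], [1, 0.05, 0, 0.02, 0], [1, 0.05, 0, 0.02, 0], [1, 0.05, 0, 0.02, 0], [1, 0.05, 0, 0.02, 0], [1, 0.05, 0, 0.02, 0], [1, 0.05, 0, 0.02, 0]]
  ],
  "grip_force": 60
}}

```text
clock: 15.52
tcp_pos: [0.4971, 0.2586, 0.0409]
orientation: [-2.348, -2.088, 0.0]
contact_force: [-0.3, -0.3, 1.0]
grip_width: 0.0114
gripper_force: 58.8
```

```bash
cat >> h.py <<'E'
q=np.array([.573,-.115,.135]);c,s=np.cos(q[2]),np.sin(q[2])
rw=lambda x,y,z:[q[0]+c*x-s*y,q[1]+s*x+c*y,z]
def rg():
    o=get_obs();d=o["tcp_pos"][:2]-q[:2];print("rig xy",(c*d[0]+s*d[1]).round(4),(-s*d[0]+c*d[1]).round(4),"F",o["contact_force"].round(1),"M",o["moment"].round(2),"w",round(o["grip_width"],4))
E
python3 - <<'E'
from h import *
for y in(300,260):go(rw(0,y/1000,.045),q[2])
rg()
o=get_obs();p=viewer.grab_frame('wrist');save('w4',p,1.2);pickle.dump((p,o),open('w4.pkl','wb'))
E
```

```text
t 15.52 tcp [0.4971 0.2586 0.0409] yaw -0.117 F [-0.3 -0.3  1. ] need [-0.358  0.221 -0.02 ] turn -0.16
t 15.52 tcp [0.4971 0.2586 0.0409] yaw -0.117 F [-0.3 -0.3  1. ] need [-0.552  0.271 -0.02 ] turn -0.16
rig xy -0.025 0.3804 F [-0.3 -0.3  1. ] M [-0.11  0.02 -0.18] w 0.0114
```

View pics/w4.png

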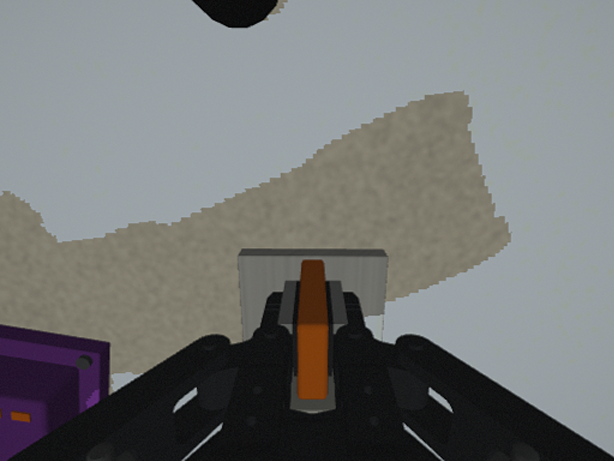

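{"op": "play_rows", "data": {
  "commands": [
    [[1, -0.14, 0.07, -0.01, -0.04], [1, -0.28, 0.14, -0.01, -0.08], [1, -0.42, 0.2, -0.01, -0.12], [1, -0.55, 0.27, -0.01, -0.16], [1, -0.55, 0.27, -0.01, -0.16], [1, -0.55, 0.27, -0.01, -0.16]]
  ]
}}

```text
clock: 16.07
tcp_pos: [0.5381, 0.1402, 0.0425]
orientation: [2.073, 2.36, -0.002]
contact_force: [-0.5, 1.4, -3.8]
grip_width: 0.0112
gripper_force: 59.0
```

```bash
python3 - <<'E'
from fit import *
p,o=pickle.load(open("w4.pkl","rb"))
e=back(p,[[312/1.2,249/1.2]],.012,o)[0];Rm=R.from_rotvec(o["orientation"]).as_matrix();print("end rel tool",Rm.T@(e-o["tcp_pos"]))
go(rw(0,.2,.043),q[2]);rg()
p=viewer.grab_frame('top');o=get_obs();save("t2",p,4.4,(150,150,330,270));pickle.dump((p,o),open('t2.pkl','wb'))
E
```

```text
end rel tool [0.01389817 0.0005885  0.02892133]
t 16.07 tcp [0.5381 0.1402 0.0425] yaw 0.129 F [-0.5  1.4 -3.8] need [-0.288  0.003 -0.002] turn -0.004
rig xy -0.0002 0.2575 F [-0.5  1.4 -3.8] M [0.48 0.07 0.03] w 0.0112
```

View pics/t2.png

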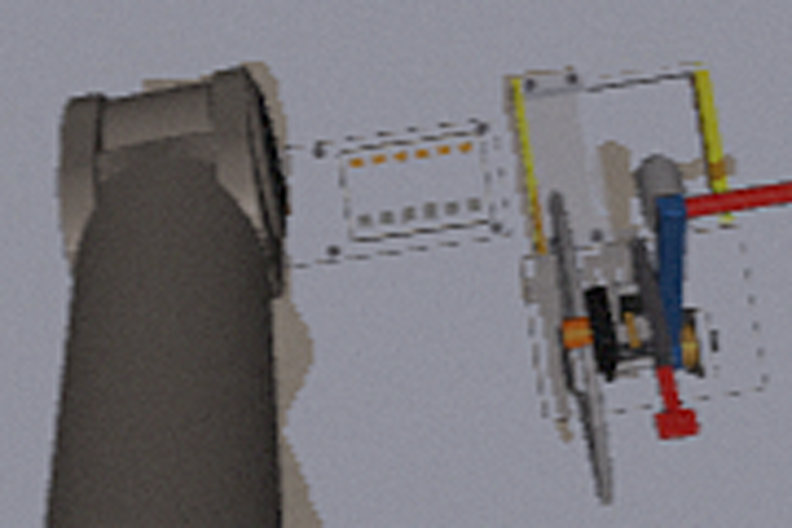

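```bash
python3 - <<'E'
from fit import *
p,o=pickle.load(open("t2.pkl","rb"))
k=lambda L:np.array(L)/4.4+[150,150]-0.4
def rig(L,z):
    X=back(p,k(L),z)[:,:2]-q[:2];return np.c_[c*X[:,0]+s*X[:,1],-s*X[:,0]+c*X[:,1]].round(4)
print("carrier edges",rig([[290,147],[488,122],[290,267],[506,233]],.012))
print("guard ends",rig([[514,80],[541,250]],.062),"stop",rig([[697,72],[722,220]],.02))
E
```

```text
carrier edges [[ 0.0394  0.2245]
 [ 0.0362  0.0885]
 [-0.0414  0.2364]
 [-0.0405  0.0879]]
guard ends [[ 0.0563  0.0697]
 [-0.0563  0.0693]] stop [[ 0.0479 -0.0564]
 [-0.0539 -0.0573]]
```

{"op": "play_rows", "data": {
  "commands": [
    [[1, -0.1, 0.01, 0, -0.004], [1, -0.2, 0.01, 0, -0.004], [1, -0.3, 0.01, 0, -0.004], [1, -0.4, 0.01, 0, -0.004], [1, -0.4, 0.01, 0, -0.004]]
  ]
}}

```text
clock: 16.53
tcp_pos: [0.5504, 0.0604, 0.0427]
orientation: [2.064, 2.367, -0.004]
contact_force: [-0.5, -1.9, -4.4]
grip_width: 0.0113
gripper_force: 59.1
```

```bash
python3 -c "
from h import *
go(rw(0.001,.125,.043),q[2]);rg()"
```

```text
t 16.53 tcp [0.5504 0.0604 0.0427] yaw 0.137 F [-0.5 -1.9 -4.4] need [-0.259 -0.001 -0.001] turn 0.001
rig xy 0.0012 0.1769 F [-0.5 -1.9 -4.4] M [ 0.25  0.1  -0.08] w 0.0113
```

{"op": "play_rows", "data": {
  "commands": [
    [[1, -0.09, 0, 0.004, 0], [1, -0.18, 0, 0.004, 0], [1, -0.26, 0, 0.004, 0], [1, -0.26, 0, 0.004, 0], [1, -0.26, 0, 0.004, 0]]
  ]
}}

```text
clock: 16.95
tcp_pos: [0.5575, 0.0133, 0.0418]
orientation: [-2.06, -2.371, 0.001]
contact_force: [-1.0, 1.7, -4.0]
grip_width: 0.0112
gripper_force: 59.3
```

```bash
python3 -c "
from h import *
rg()"
```

```text
rig xy 0.0019 0.1292 F [-1.   1.7 -4. ] M [0.29 0.06 0.  ] w 0.0112
```

{"op": "play_rows", "data": {
  "commands": [
    [[1, -0.025, 0, 0, 0], [1, -0.04, 0, 0, 0], [1, -0.04, 0, 0, 0]]
  ]
}}

```text
clock: 17.2
tcp_pos: [0.559, 0.0051, 0.042]
orientation: [-2.059, -2.373, 0.0]
contact_force: [0.6, -0.6, -3.7]
grip_width: 0.0115
gripper_force: 59.2
```

```bash
python3 -c "
from h import *
rg()"
```

```text
rig xy 0.0023 0.1209 F [ 0.6 -0.6 -3.7] M [0.38 0.05 0.12] w 0.0115
```

{"op": "play_rows", "data": {
  "commands": [
    [[1, -0.02, 0, 0.006, 0], [1, -0.03, 0, 0.006, 0], [1, -0.03, 0, 0.006, 0]]
  ]
}}

```text
clock: 17.45
tcp_pos: [0.5605, 0.0015, 0.0413]
orientation: [-2.057, -2.373, -0.004]
contact_force: [0.2, 6.2, 0.3]
grip_width: 0.0112
gripper_force: 60.1
```

```bash
python3 -c "
from h import *
rg()"
```

```text
rig xy 0.0033 0.1171 F [0.2 6.2 0.3] M [ 1.21  0.2  -0.19] w 0.0112
```

{"op": "play_rows", "data": {
  "commands": [
    [[1, -0.01, 0, 0.004, 0], [1, -0.02, 0, 0.006, 0], [1, -0.02, 0, 0.006, 0]]
  ]
}}

```text
clock: 17.7
tcp_pos: [0.5606, 0.0016, 0.0409]
orientation: [-2.051, -2.373, -0.008]
contact_force: [-6.0, 16.6, 12.3]
grip_width: 0.0112
gripper_force: 62.0
```

```bash
python3 -c "
from h import *
rg()"
```

```text
rig xy 0.0034 0.1172 F [-6.  16.6 12.3] M [ 2.71  1.25 -0.34] w 0.0112
```

{"op": "play_rows", "data": {
  "commands": [
    [[1, 0.015, 0, -0.006, 0], [1, 0.015, 0, -0.006, 0]]
  ]
}}

```text
clock: 17.87
tcp_pos: [0.5604, 0.0013, 0.0415]
orientation: [-2.056, -2.374, -0.005]
contact_force: [-1.0, 9.5, 0.9]
grip_width: 0.0111
gripper_force: 60.2
```

```bash
python3 - <<'E'
from h import *
rg()
p=viewer.grab_frame('side');p2=viewer.grab_frame('top')
a=cv2.resize(p["pixels"][170:280,190:320],None,fx=3.5,fy=3.5,interpolation=cv2.INTER_CUBIC)
b=cv2.resize(p2["pixels"][155:235,260:325],None,fx=4.8,fy=4.8,interpolation=cv2.INTER_CUBIC)
h=max(a.shape[0],b.shape[0]);f=lambda m:cv2.copyMakeBorder(m,0,h-m.shape[0],0,0,cv2.BORDER_CONSTANT)
cv2.imwrite("pics/home.png",np.hstack([f(a),f(b)])[:,:,::-1])
E
```

```text
rig xy 0.0032 0.117 F [-1.   9.5  0.9] M [ 1.85  0.34 -0.25] w 0.0111
```

View pics/home.png

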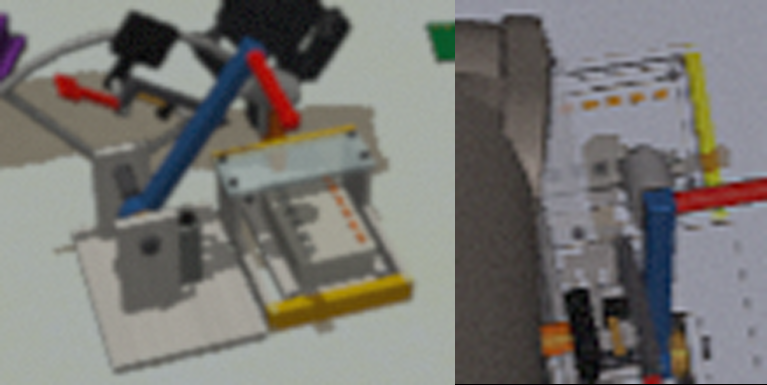

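{"op": "play_rows", "data": {
  "commands": [
    [[1, 0.008, 0, 0, 0], [0.3, 0.008, 0, 0, 0], [0, 0.008, 0, 0, 0], [0, 0.008, 0, 0, 0], [0, 0.008, 0, 0, 0], [0, 0.008, 0, -0.2, 0], [0, 0.008, 0, -0.4, 0], [0, 0.1, 0, -0.6, 0], [0, 0.3, 0, -0.8, 0], [0, 0.5, 0, -1, 0], [0, 0.5, 0, -1, 0], [0, 0.5, 0, -1, 0]]
  ]
}}

```text
clock: 18.97
tcp_pos: [0.548, 0.1031, 0.246]
orientation: [2.05, 2.377, 0.015]
contact_force: [0.6, -0.1, -0.3]
grip_width: 0.0426
gripper_force: 0.0
```

```bash
python3 - <<'E'
from fit import *
rg();o=get_obs();print(o["tcp_pos"])
p2=viewer.grab_frame('top');o=get_obs();p=viewer.grab_frame('wrist')
pickle.dump((p,o,p2),open("end.pkl","wb"))
b=cv2.resize(p2["pixels"][150:250,235:330],None,fx=4,fy=4,interpolation=cv2.INTER_CUBIC)
a=p["pixels"][:,100:500];b=cv2.resize(b,(380,400))[:384]
cv2.imwrite("pics/end.png",np.hstack([a,b])[:,:,::-1])
E
```

```text
rig xy 0.0046 0.2195 F [ 0.6 -0.1 -0.3] M [ 0.02 -0.07  0.02] w 0.0426
[0.54800205 0.10310422 0.24599812]
```

View pics/end.png

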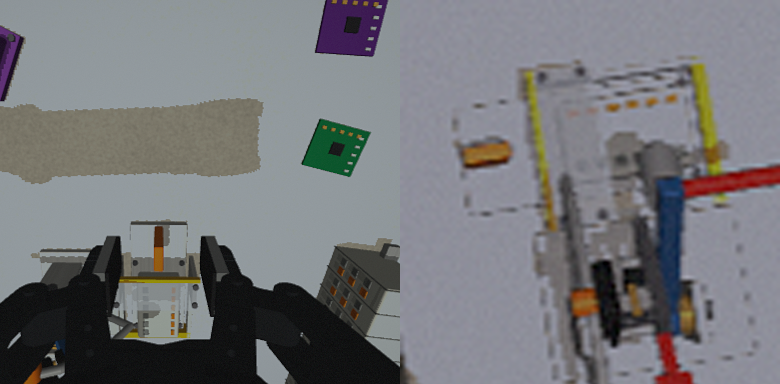

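```bash
python3 - <<'E'
from fit import *
p=pickle.load(open("end.pkl","rb"))[2]
k=lambda L:(np.array(L,float)-[400,0])/4+[235,150]-0.4
def rig(L,z):
    X=back(p,k(L),z)[:,:2]-q[:2];return np.c_[c*X[:,0]+s*X[:,1],-s*X[:,0]+c*X[:,1]].round(4)
print("end",rig([[455,107],[468,214]],.012),"fin",rig([[462,154],[510,151]],.075))
print("stop",rig([[694,66],[716,202]],.02),"guard",rig([[527,72],[552,229]],.062))
E
```

```text
end [[ 0.0445  0.1242]
 [-0.0363  0.1266]] fin [[0.0044 0.1252]
 [0.0014 0.0912]]
stop [[ 0.0474 -0.0566]
 [-0.0553 -0.0568]] guard [[ 0.0568  0.0698]
 [-0.0576  0.0693]]
```

```bash
python3 -c "
from h import *
print(r.hand_in())"
```

```text
the job is handed in; nothing more can be done
None
```

The job is handed in at about 19 s of the allowed 72 s, and the hand-in call gave no verdict. The hammer hooked at about 1.0 rad and still hung there in the last picture. The carrier pressed against the end stop before I let go, and the last picture put it within about 2 mm of the stop and roughly 5 mm of the bay's middle. I moved no bystander on purpose, but I did not measure their positions at the end.

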